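Release the child-locked capsule drawer with its pin

ROBOT

A 6-joint arm with a two-finger parallel gripper is mounted at the origin on a cart in front of the work surface, level with it; the furniture and walls round the work are solid. World frame = base frame: x ahead of the robot, y to its left, z up, the work surface at z = 0. Lengths are in m, angles in degrees, forces in N, time in s.
With the tool pointing down it reaches from about 0.4 to 0.825 m from the base axis. Payload 7 kg.
Tool frame: the origin (TCP) lies on the centre line of the jaws, within the pads' length; the fingertips stand 14 mm ahead of it and the grasp point (between the pads) lies 5 mm behind it; z points along the fingers, y is the line along which they close (so a half turn about z gives the same grasp; the last joint's range is limited). The gripper opens to 88 mm and grips with 3 to 60 N. Pads are 19 mm wide; open, the fingers measure 130 mm over their backs; the gripper's body (78 mm by 193 mm) begins 47 mm behind the grasp point.
Start: joints at [59.078, 20.546, 0.682, 0, -70.136, -16.507], TCP at [0.497, 0.457, 0.241] pointing down, gripper open.
Joint ranges: [-176.03, 176.03], [-82.01, 121.73], [-58.28, 71.71], [-173.87, 95.51], [-174.79, -0.11], [-173.66, 173.66]. Speed limits (degrees/s): [136.94, 136.94, 172.46, 180, 180, 180].

INTERFACE

Orientations are given as [roll, pitch, yaw] about the fixed x, y, z axes, in that order (R = Rz(yaw) Ry(pitch) Rx(roll)).
In Python, from plant import r gives the robot as it stands.
- The arm moves only by the tool send_rows, never from a script. Its argument "steps" is a list of rows, each an object with "dp": the shift along the tool's x, y, z in mm, a list of three; "roll": the turn about the tool's z in rad; "jaw": the opening in per cent of the stroke, from 0 (shut) to 100 (fully open). In form: [{"dp": [tx, ty, tz], "roll": roll, "jaw": jaw}, ...]. A call has 1 to 5 rows; each row is the pose to reach, as a shift and turn from the pose commanded when the call began, along the tool's axes at that moment; what a row does not reach only later rows make up. A row lasts 1/8 s, in which the tool goes at most 62.5 mm and 10.7 degrees, less where a joint would pass 70% of its speed; a pose out of reach is approached as far as the arm can. A call with a gripper value outside its range is refused whole. The fingers move at their own pace and stop on an object; "newtons" is the grip in N (left out, the last holds). Time passes only in rows, so rows that repeat a pose let the fingers close. It gives the time, the measured TCP pose, the force, the opening and the grip force at its end, in the units of the state.
- r.get_state(): the state, without advancing time (a new reading comes with each control period).
- r.capture(name): name is "scene" or "top" or "wrist"; returns a dict with "image" (400x640x3 uint8, blue, green, red), "K" (3x3 intrinsics, pixels), "dist" ([k1, k2, p1, p2, k3] as OpenCV has them; the pictures are not rectified), "rvec" (rotation vector, rad) and "tvec" (3), from world to camera coordinates, as OpenCV has them. Camera axes: x right, y down, z forward; pixel columns grow to the right and rows downward; lengths in m; the calibration is good to about 2 mm. A picture is of the moment at which its call begins. There is no depth.
- r.close_job(): hands the job in; it is judged then, once.
The state is a dict: "time_s": time; "joints": joint angles; "qd": joint speeds; "joint_torque": joint torques, N m; "tcp_pos": TCP position; "eef_rot": TCP orientation; "contact_force": force on the tool from outside, world axes, zero at the start; "moment": the same for the moment, N m; "gripper_width": finger opening in m; "gripper_force": force on a finger pad.
Only numpy, scipy, OpenCV 4.12 (cv2) and the standard library are available. Lean on these libraries where they do the work, as an engineer would, in place of code of your own. Each camera call takes 0.05 s, during which the arm holds its last target. There are 200 camera calls.

TASK

The capsule drawer of the white dispenser is shut by its hidden child catch. Take the orange-handled release pin from its wooden stand, put it down the small ringed hole in the top of the dispenser and gently press the catch, holding it down until the drawer has slid all the way out by itself; then put the pin back fully home in its stand. Feel for the catch and do not press hard, leave the drawer open, and leave the other things where they are.

Things in the scene. Friction and masses are not known exactly. Their poses are not given: they have to be found in the camera images.
- dispenser: low white box, 190 (x) x 150 (y) x 75 mm high, fixed; origin under its centre; the grey drawer front on its -x side faces the robot. The hidden sprung catch under the hole moves straight down: 2 N to start, 0.9 N more per mm; after 5 mm (7 N) the drawer is free, at 7.5 mm (9 N) it meets a hard stop. More than 15 N between pin and dispenser breaks it.
- hole (a point): centre of the mouth of the access hole, in the dispenser's top face (75 mm up), at x = -25, y = +47 mm in its frame, ringed in orange. Vertical round hole, 9.5 mm in diameter, through the 10 mm thick top, 2 mm chamfer. Unseen below it, 18 to 36 mm below the top face (differs each time), lies the flat pad of the catch, 26 mm wide.
- drawer (a joint): how far the drawer is out, m: 0 shut, 0.060 fully out. A damped spring pushes it out to the dispenser's -x side in 2 to 3 s while the catch is held down; let up before about 50 mm, the catch stops it at the next tooth (18 or 36 mm) until pressed again. Beyond that it stays open.
- drawer_front (a point): centre of the drawer's grey front face (146 x 52 mm), 36 mm above the worktop; the front moves 60 mm outwards
- pin: release pin, 105 mm long, 40 to 85 g: steel shank 7 mm in diameter, 55 mm long, with a 2 mm chamfer at the tip; collar 22 mm in diameter, 4 mm thick; orange round handle 16 mm in diameter, 59 to 105 mm from the tip. Origin at the tip on the axis, z along the pin towards the handle. It starts upright in the stand, collar on the stand's top.
- stand: wooden block 56 x 56 x 62 mm high, fixed to the worktop; origin at the centre of its underside. A vertical through hole 10 mm in diameter with a 2 mm chamfer in the middle of its top takes the pin.
- stand_seat (a point): centre of the mouth of the stand's hole, on its top face (62 mm up); with the pin home its tip is 55 mm below this point
- salt_shaker: glass and steel shaker, 44 mm in diameter, 90 mm high, origin at the centre of its underside; leave alone
- mug: white mug with green dots, 97 mm high, 88 x 115 mm with its handle, origin at its underside; leave alone
- coffee_jar: glass jar with a black lid, 81 mm wide, 141 mm high; origin at its underside; leave alone
Things that resemble listed ones, but are neither listed nor needed, are in the scene too. Of the things shaped like the stand, the wooden one is meant.

How it is judged:
By the outcome, as a careful person would: the job done as asked, in the order asked, and still so for the second after the job is handed in, with the robot touching nothing.
It also fails if it takes over 64 s, if anything falls off the work surface, if the arm or the gripper's body presses on something with over 40 N, if the wrist force passes 120 N, or if a joint passes its speed limit or range.

## Working session

There is one attempt and no reset: what is moved stays moved. The work goes in short steps, Python scripts to look and compute and a tool call to move; the robot and the scene stay as the last step left them, time stands still between calls to the robot, and variables do not carry over. Pictures are saved under pics/ and viewed, at most 13 in all, crops included, and the job is handed in when it is done.

Besides the shell and the picture viewer there is one more tool, called after "Call:" as name([rows], argument=value, ...), one row to a line, values as JSON. send_rows: Moves the arm, as the interface text tells. Its arguments: {"type":"object","properties":{"steps":{"type":"array","items":{"type":"object","properties":{"dp":{"type":"array","items":{"type":"number"}},"roll":{"type":"number"},"jaw":{"type":"number"}}}},"newtons":{"type":"number"}},"required":["steps"]}

```bash
mkdir -p pics; ls; python3 - <<'E'
from plant import r
import cv2,pickle
s=r.get_state();print(s)
D={}
for n in("scene","top","wrist"):
    D[n]=r.capture(n); cv2.imwrite(f"pics/{n}0.png",D[n]["image"])
    print(n,D[n]["K"],D[n]["dist"],D[n]["rvec"],D[n]["tvec"])
pickle.dump(D,open("d0.pkl","wb"))
E
```

```text
pics
{'time_s': 0.0, 'joints': array([ 5.90776592e+01,  2.05902127e+01,  6.34237401e-01, -2.03212826e-02,
       -7.01365472e+01, -1.65059831e+01]), 'qd': array([ 0.0034856 ,  0.02694449, -0.08700595, -0.04556845,  0.08432748,
        0.01625927]), 'joint_torque': array([ 2.43676468e-04, -5.82715988e+01,  2.93053150e+01,  6.99742198e+00,
        6.78155688e-03, -1.10134415e-04]), 'tcp_pos': array([0.49676999, 0.45630255, 0.23963936]), 'eef_rot': array([ 1.79905862e+02, -7.97343996e-03, -4.74352376e+01]), 'contact_force': array([-0.39280708, -0.42653448, -0.5636883 ]), 'moment': array([ 0.00880715,  0.01566987, -0.00590692]), 'gripper_force': 0.0, 'gripper_width': 0.08777984336954917}
scene [[503.32652802   0.         314.07441593]
 [  0.         503.32652802 192.80483882]
 [  0.           0.           1.        ]] [0.01796388 0.         0.         0.         0.        ] [ 2.12577202 -1.33129089  0.45881547] [-0.1982827   0.42201364  0.98944833]
top [[447.03162667   0.         310.49452865]
 [  0.         447.03162667 198.80836018]
 [  0.           0.           1.        ]] [-0.13036234  0.          0.          0.          0.        ] [ 2.15610263 -2.04684277  0.23126967] [0.02023653 0.51802765 1.35013117]
wrist [[298.7449374    0.         313.57248776]
 [  0.         298.7449374  202.38505206]
 [  0.           0.           1.        ]] [-0.0288351  0.         0.         0.         0.       ] [-1.09444426  2.81319144  0.38148632] [ 0.67517433 -0.0340809   0.39019613]
```

View pics/scene0.png

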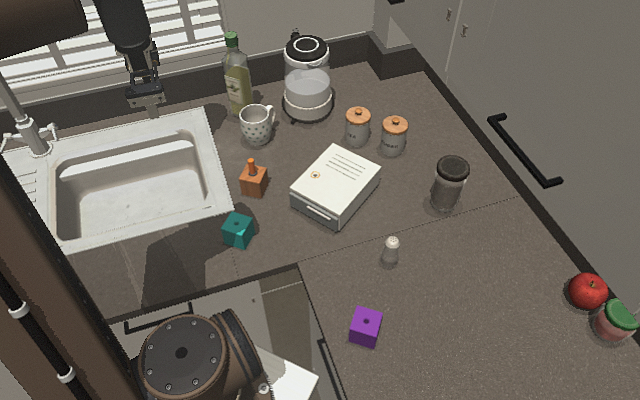

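View pics/top0.png

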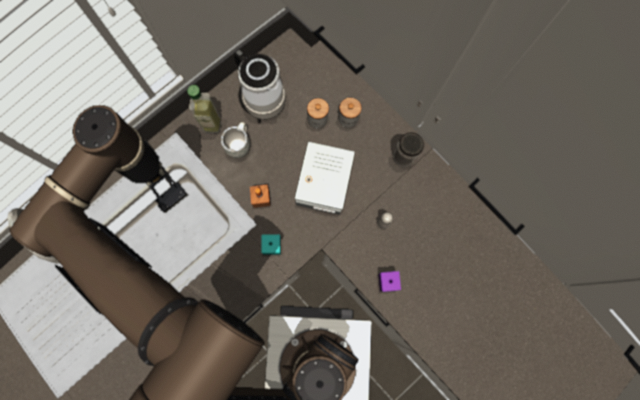

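The wooden stand holding the orange pin is at scene (253,180) / top (260,195). The lookalikes are the teal block at top (270,244) and the purple one at (390,281), both without a pin. The dispenser is at top (325,178), with its ring at about (309,180). Next is a close crop to check the choice.

```bash
cat > h.py <<'E'
import numpy as np,cv2
def ray(c,u,v):
    p=cv2.undistortPoints(np.array([[[u,v]]],float),c["K"],np.array(c["dist"]))[0,0]
    R=cv2.Rodrigues(np.array(c["rvec"]))[0]
    return -R.T@np.ravel(c["tvec"]),R.T@np.array([p[0],p[1],1.])
def at_z(c,u,v,z):
    o,d=ray(c,u,v);return o+d*(z-o[2])/d[2]
def px(c,P):
    return cv2.projectPoints(np.array(P,float).reshape(-1,1,3),np.array(c["rvec"]),np.array(c["tvec"]),c["K"],np.array(c["dist"]))[0][:,0]
E
python3 - <<'E'
import pickle,cv2,numpy as np
D=pickle.load(open("d0.pkl","rb"))
a=cv2.resize(D["scene"]["image"][140:240,225:395],None,fx=4.4,fy=4.4,interpolation=2)[:, :748]
cv2.imwrite("pics/cs.png",a)
b=cv2.resize(D["top"]["image"][135:220,235:365],None,fx=6,fy=6,interpolation=2)
cv2.imwrite("pics/ct.png",b)
E
```

```text
(no output)
```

View pics/cs.png

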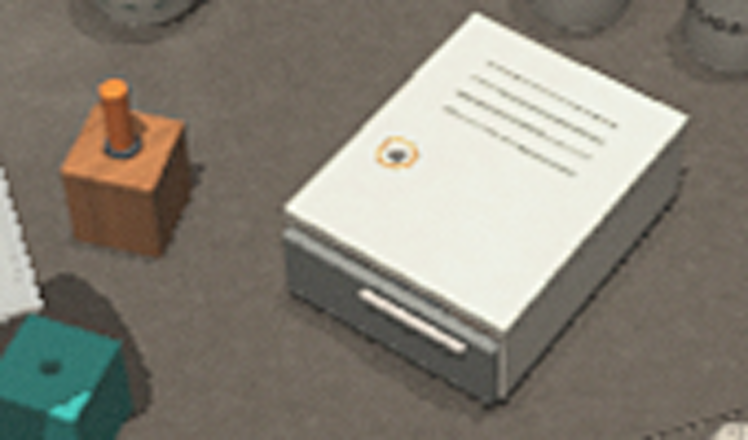

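View pics/ct.png

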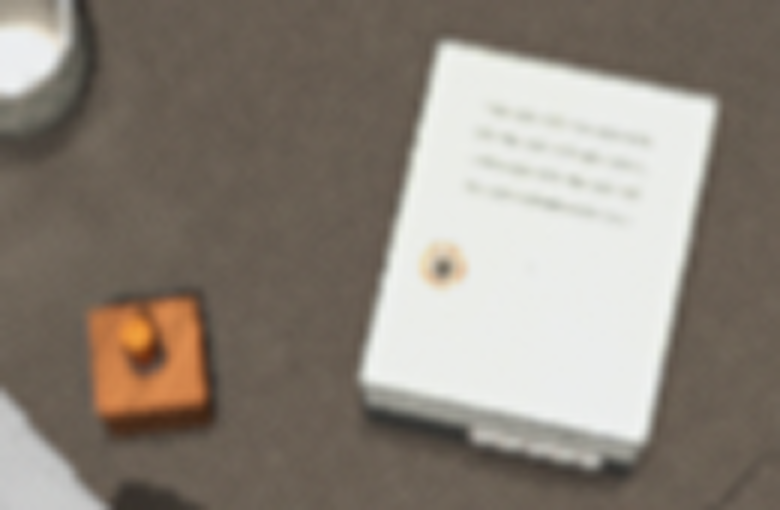

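The crops confirm it: the brown wooden stand holds the orange pin. The collar is at about (121,148) in the scene crop and (148,362) in the top crop; the ring is at (397,153) and (444,266).

```bash
python3 - <<'E'
import pickle,numpy as np
from h import *
D=pickle.load(open("d0.pkl","rb"));np.set_printoptions(precision=4,suppress=True)
S=lambda x,y:(225+(x+.5)/4.4-.5,140+(y+.5)/4.4-.5)
T=lambda x,y:(235+(x+.5)/6-.5,135+(y+.5)/6-.5)
def f(n,z,s,t):
    print(n,at_z(D["scene"],*S(*s),z),at_z(D["top"],*T(*t),z))
f("collar",.064,(121,148),(148,360))
f("handletop",.112,(113,86),(138,331))
f("ring",.075,(397,153),(444,266))
for s,t in zip([(475,13),(688,118),(503,330),(287,210)],[(440,42),(717,98),(640,440),(362,380)]): f("disp",.075,s,t)
for s in [(63,177),(110,107),(186,122),(152,190)]: print(at_z(D["scene"],*S(*s),.062))
for n,z,s in (("mug",.097,(256,110)),("shaker",.09,(391,241)),("teal",.062,(236,222))): print(n,at_z(D["scene"],*s,z))
E
```

```text
collar [0.5194 0.2114 0.064 ] [0.5201 0.2088 0.064 ]
handletop [0.5235 0.213  0.112 ] [0.5239 0.2089 0.112 ]
ring [0.5764 0.0593 0.075 ] [0.5761 0.0563 0.075 ]
disp [0.6989 0.0667 0.075 ] [0.7001 0.065  0.075 ]
disp [ 0.6734 -0.0816  0.075 ] [ 0.6765 -0.0841  0.075 ]
disp [ 0.4864 -0.0485  0.075 ] [ 0.4885 -0.0497  0.075 ]
disp [0.5112 0.0964 0.075 ] [0.5127 0.0955 0.075 ]
[0.4869 0.2315 0.062 ]
[0.5463 0.2353 0.062 ]
[0.5552 0.1883 0.062 ]
[0.5005 0.1797 0.062 ]
mug [0.7039 0.3042 0.097 ]
shaker [ 0.4588 -0.1882  0.09  ]
teal [0.3699 0.1675 0.062 ]
```

Call:
send_rows([
  {"dp": [50,38,20],"roll": 0,"jaw": 100},
  {"dp": [100,75,40],"roll": 0,"jaw": 100},
  {"dp": [150,112,60],"roll": 0,"jaw": 100},
  {"dp": [198,149,80],"roll": 0,"jaw": 100},
  {"dp": [198,149,80],"roll": 0,"jaw": 100},
])

```text
time_s: 0.78
tcp_pos: [0.5202, 0.2062, 0.1591]
eef_rot: [179.8, 0.0, -47.6]
contact_force: [-0.8, -0.4, 0.5]
gripper_width: 0.088
gripper_force: 0.0
```

```bash
python3 - <<'E'
from plant import r
from h import *
import pickle
s=r.get_state();c=r.capture("wrist");s=r.get_state();print(s["tcp_pos"],s["eef_rot"],s["contact_force"])
pickle.dump(c,open("w1.pkl","wb"));cv2.imwrite("pics/w1.png",c["image"])
print(px(c,[[.521,.21,.112],[.521,.21,.066],[.576,.0575,.075]]))
E
```

```text
[0.52071937 0.20695336 0.15956525] [ 1.79878049e+02  1.69221570e-02 -4.75886219e+01] [-1.20296266  0.05283317 -0.10897193]
[[310.04741227 231.8631345 ]
 [310.50462707 211.83691027]
 [401.05438577   5.38683509]]
```

View pics/w1.png

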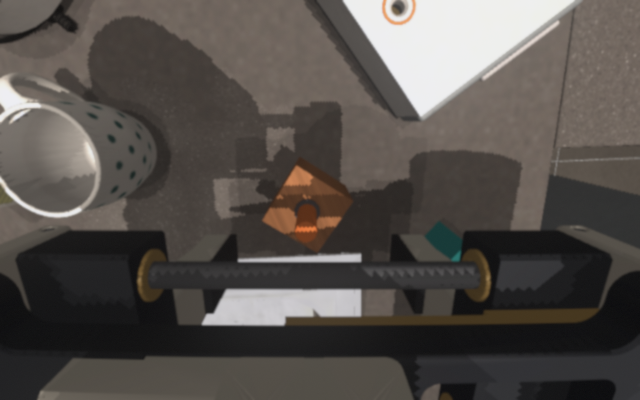

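The wrist view shows the handle top at about (306,229), the stand top corners at (298,160), (352,197), (317,252) and (262,215), and the ring at (398,7).

```bash
python3 - <<'E'
from h import *
import pickle
c=pickle.load(open("w1.pkl","rb"))
print(at_z(c,306,229,.112),np.mean([at_z(c,u,v,.062) for u,v in((298,160),(352,197),(317,252),(262,215))],0),at_z(c,398,7.5,.075))
im=c["image"]
hsv=cv2.cvtColor(im,cv2.COLOR_BGR2HSV)
m=cv2.inRange(hsv,(3,120,90),(18,255,255)); m[30:]=0
ys,xs=np.nonzero(m); print(xs.min(),xs.max(),ys.min(),ys.max())
p=cv2.resize(im[150:270,240:370],None,fx=4.5,fy=4.5,interpolation=2);cv2.imwrite("pics/w1c.png",p)
E
```

```text
[0.5244439  0.21031188 0.112     ] [0.52504736 0.20963659 0.062     ] [0.5765955  0.05982553 0.075     ]
383 414 0 23
```

View pics/w1c.png

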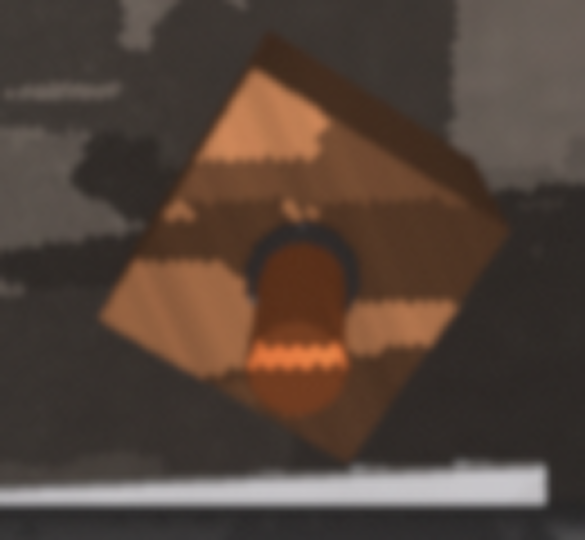

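Handle top centre in the crop is (297,367), i.e. image (306,231.5); the collar centre is image (307,211.5).

```bash
python3 - <<'E'
from h import *
import pickle
c=pickle.load(open("w1.pkl","rb"))
a=at_z(c,306,231.5,.112);b=at_z(c,307,211.5,.066);print(a,b)
d=(a+b)/2-[.5207,.207,0];y=np.deg2rad(-47.6)
print(d[0]*np.cos(y)+d[1]*np.sin(y),d[0]*np.sin(y)-d[1]*np.cos(y))
E
```

```text
[0.52322666 0.21166627 0.112     ] [0.52335497 0.21174518 0.066     ]
-0.001727974699552598 -0.005086281587877366
```

Call:
send_rows([
  {"dp": [-1.7,-5,30],"roll": 0,"jaw": 100},
  {"dp": [-1.7,-5,60],"roll": 0,"jaw": 100},
  {"dp": [-1.7,-5,72],"roll": 0,"jaw": 100},
  {"dp": [-1.7,-5,72],"roll": 0,"jaw": 50},
  {"dp": [-1.7,-5,72],"roll": 0,"jaw": 10},
], newtons=40)

```text
time_s: 1.45
tcp_pos: [0.5245, 0.2154, 0.0897]
eef_rot: [-179.9, -0.0, -47.4]
contact_force: [-0.1, -0.2, -0.1]
gripper_width: 0.073
gripper_force: 0.0
```

Call:
send_rows([
  {"dp": [0,0,0],"roll": 0,"jaw": 5},
  {"dp": [0,0,0],"roll": 0,"jaw": 5},
  {"dp": [0,0,0],"roll": 0,"jaw": 5},
  {"dp": [0,0,0],"roll": 0,"jaw": 5},
])

```text
time_s: 1.95
tcp_pos: [0.5239, 0.2146, 0.0887]
eef_rot: [-180.0, -0.0, -47.4]
contact_force: [-0.6, 0.4, -0.4]
gripper_width: 0.0333
gripper_force: 0.0
```

Call:
send_rows([
  {"dp": [1.7,2.4,0],"roll": 0,"jaw": 30},
  {"dp": [1.7,2.4,1],"roll": 0,"jaw": 5},
  {"dp": [1.7,2.4,1],"roll": 0,"jaw": 5},
  {"dp": [1.7,2.4,1],"roll": 0,"jaw": 5},
  {"dp": [1.7,2.4,1],"roll": 0,"jaw": 5},
])

```text
time_s: 2.58
tcp_pos: [0.5232, 0.2118, 0.0875]
eef_rot: [180.0, 0.0, -47.4]
contact_force: [0.3, 0.5, -1.1]
gripper_width: 0.0153
gripper_force: 40.0
```

Call:
send_rows([
  {"dp": [0,0,0],"roll": 0,"jaw": 0},
  {"dp": [0,0,0],"roll": 0,"jaw": 0},
  {"dp": [0,0,0],"roll": 0,"jaw": 0},
])

```text
time_s: 2.95
tcp_pos: [0.5232, 0.2118, 0.0876]
eef_rot: [180.0, 0.0, -47.4]
contact_force: [0.3, -0.0, -0.5]
gripper_width: 0.0158
gripper_force: 40.0
```

Call:
send_rows([
  {"dp": [0,0,-10],"roll": 0,"jaw": 0},
  {"dp": [0,0,-35],"roll": 0,"jaw": 0},
  {"dp": [0,0,-60],"roll": 0,"jaw": 0},
  {"dp": [0,0,-82],"roll": 0,"jaw": 0},
  {"dp": [0,0,-90],"roll": 0,"jaw": 0},
])

```text
time_s: 3.58
tcp_pos: [0.5239, 0.2122, 0.1796]
eef_rot: [-179.8, -0.0, -47.4]
contact_force: [-0.3, -0.5, -1.5]
gripper_width: 0.015
gripper_force: 40.0
```

```bash
python3 - <<'E'
import numpy as np
y=np.deg2rad(-47.4)
d=np.array([.5763,.0585])-[.5232,.2118]
print(d[0]*np.cos(y)+d[1]*np.sin(y),d[0]*np.sin(y)-d[1]*np.cos(y))
E
```

```text
0.14878579744560458 0.06467833082629398
```

Call:
send_rows([
  {"dp": [40,17,0],"roll": 0,"jaw": 0},
  {"dp": [80,35,0],"roll": 0,"jaw": 0},
  {"dp": [120,52,0],"roll": 0,"jaw": 0},
  {"dp": [140,61,0],"roll": 0,"jaw": 0},
  {"dp": [148.8,64.7,0],"roll": 0,"jaw": 0},
])

```text
time_s: 4.2
tcp_pos: [0.5762, 0.0571, 0.1771]
eef_rot: [180.0, 0.0, -47.5]
contact_force: [0.3, 0.4, 0.3]
gripper_width: 0.0155
gripper_force: 40.0
```

Call:
send_rows([
  {"dp": [0,0,0],"roll": 0,"jaw": 0},
  {"dp": [0,0,0],"roll": 0,"jaw": 0},
  {"dp": [0,0,0],"roll": 0,"jaw": 0},
])

```text
time_s: 4.58
tcp_pos: [0.5761, 0.0592, 0.1776]
eef_rot: [-180.0, 0.0, -47.4]
contact_force: [0.2, 0.2, -0.7]
gripper_width: 0.0152
gripper_force: 40.0
```

```bash
python3 - <<'E'
from plant import r
from h import *
import pickle
D={n:r.capture(n) for n in("wrist","scene","top")};s=r.get_state();print(s["tcp_pos"],s["eef_rot"],s["contact_force"])
pickle.dump(D,open("w2.pkl","wb"))
t=s["tcp_pos"]
for n in D: print(n,px(D[n],[t-[0,0,.0806],t-[0,0,.0256],[.5763,.0585,.075]]).round(1))
I=D["wrist"]["image"][90:290,180:440]
S=D["scene"]["image"][130:220,280:400]
a=cv2.resize(I,(780,600),interpolation=2)
cv2.imwrite("pics/w2.png",a)
E
```

```text
[0.57613385 0.05892756 0.17761847] [-1.79994315e+02  1.09285284e-03 -4.73885681e+01] [-0.15064274 -0.0442436  -1.25004423]
wrist [[314.9 213.6]
 [315.3 240.8]
 [315.  205.4]]
scene [[314.8 168.6]
 [314.5 153.3]
 [315.1 174.5]]
top [[307.7 177. ]
 [307.6 172. ]
 [307.9 178.8]]
```

View pics/w2.png

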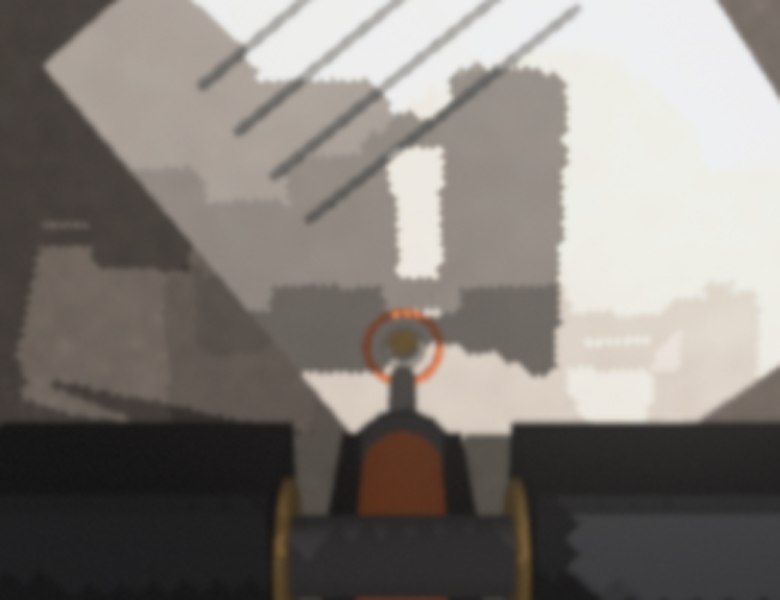

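The ring is at image (314,205.5) and the tip at (314,212). Both match the prediction within about 1 px, so I'm lowering gently.

Call:
send_rows([
  {"dp": [0.5,0.2,8],"roll": 0,"jaw": 0},
  {"dp": [0.5,0.2,16],"roll": 0,"jaw": 0},
  {"dp": [0.5,0.2,20],"roll": 0,"jaw": 0},
  {"dp": [0.5,0.2,22],"roll": 0,"jaw": 0},
  {"dp": [0.5,0.2,23.5],"roll": 0,"jaw": 0},
])

```text
time_s: 5.35
tcp_pos: [0.5765, 0.0579, 0.154]
eef_rot: [180.0, -0.0, -47.4]
contact_force: [-1.0, 1.0, -0.3]
gripper_width: 0.0152
gripper_force: 40.0
```

Call:
send_rows([
  {"dp": [0,0,1],"roll": 0,"jaw": 0},
  {"dp": [0,0,2],"roll": 0,"jaw": 0},
  {"dp": [0,0,2],"roll": 0,"jaw": 0},
])

```text
time_s: 5.72
tcp_pos: [0.5764, 0.0579, 0.1521]
eef_rot: [-180.0, -0.0, -47.4]
contact_force: [0.4, 0.4, -0.5]
gripper_width: 0.0153
gripper_force: 40.0
```

Call:
send_rows([
  {"dp": [0,0,2],"roll": 0,"jaw": 0},
  {"dp": [0,0,4],"roll": 0,"jaw": 0},
  {"dp": [0,0,6],"roll": 0,"jaw": 0},
  {"dp": [0,0,8],"roll": 0,"jaw": 0},
  {"dp": [0,0,8],"roll": 0,"jaw": 0},
])

```text
time_s: 6.35
tcp_pos: [0.5763, 0.0579, 0.1438]
eef_rot: [180.0, 0.0, -47.4]
contact_force: [-0.4, -0.6, -0.1]
gripper_width: 0.0152
gripper_force: 40.0
```

```bash
python3 - <<'E'
from plant import r
s=r.get_state();print(s["tcp_pos"],s["contact_force"],s["moment"])
E
```

```text
[0.57631422 0.05786256 0.1438367 ] [-0.38589525 -0.60021117 -0.11192512] [ 0.00122354  0.00995772 -0.02695971]
```

Call:
send_rows([
  {"dp": [0,0,1.5],"roll": 0,"jaw": 0},
  {"dp": [0,0,3],"roll": 0,"jaw": 0},
  {"dp": [0,0,4.5],"roll": 0,"jaw": 0},
  {"dp": [0,0,6],"roll": 0,"jaw": 0},
  {"dp": [0,0,7],"roll": 0,"jaw": 0},
])

```text
time_s: 6.98
tcp_pos: [0.5764, 0.0579, 0.137]
eef_rot: [180.0, 0.0, -47.4]
contact_force: [0.7, -0.1, -0.9]
gripper_width: 0.0154
gripper_force: 40.0
```

Call:
send_rows([
  {"dp": [0,0,1],"roll": 0,"jaw": 0},
  {"dp": [0,0,2],"roll": 0,"jaw": 0},
  {"dp": [0,0,2],"roll": 0,"jaw": 0},
  {"dp": [0,0,2],"roll": 0,"jaw": 0},
])

```text
time_s: 7.48
tcp_pos: [0.5765, 0.0579, 0.1351]
eef_rot: [-180.0, -0.0, -47.4]
contact_force: [-0.3, -0.7, -0.2]
gripper_width: 0.0152
gripper_force: 40.0
```

Call:
send_rows([
  {"dp": [0,0,1],"roll": 0,"jaw": 0},
  {"dp": [0,0,2],"roll": 0,"jaw": 0},
  {"dp": [0,0,2.5],"roll": 0,"jaw": 0},
  {"dp": [0,0,2.5],"roll": 0,"jaw": 0},
])

```text
time_s: 7.98
tcp_pos: [0.5764, 0.0579, 0.1325]
eef_rot: [180.0, 0.0, -47.4]
contact_force: [-0.6, -0.0, -0.0]
gripper_width: 0.0153
gripper_force: 40.0
```

Call:
send_rows([
  {"dp": [0,0,1],"roll": 0,"jaw": 0},
  {"dp": [0,0,2],"roll": 0,"jaw": 0},
  {"dp": [0,0,2.5],"roll": 0,"jaw": 0},
  {"dp": [0,0,2.5],"roll": 0,"jaw": 0},
])

```text
time_s: 8.48
tcp_pos: [0.5764, 0.0579, 0.13]
eef_rot: [180.0, -0.0, -47.4]
contact_force: [0.6, -0.2, 0.1]
gripper_width: 0.015
gripper_force: 40.0
```

Call:
send_rows([
  {"dp": [0,0,1],"roll": 0,"jaw": 0},
  {"dp": [0,0,2],"roll": 0,"jaw": 0},
  {"dp": [0,0,2.5],"roll": 0,"jaw": 0},
  {"dp": [0,0,2.5],"roll": 0,"jaw": 0},
])

```text
time_s: 8.98
tcp_pos: [0.5764, 0.0579, 0.1275]
eef_rot: [180.0, 0.0, -47.4]
contact_force: [-0.3, -0.2, -0.4]
gripper_width: 0.0152
gripper_force: 40.0
```

Depth is now 28 mm and there is still no contact.

Call:
send_rows([
  {"dp": [0,0,1],"roll": 0,"jaw": 0},
  {"dp": [0,0,2],"roll": 0,"jaw": 0},
  {"dp": [0,0,2.5],"roll": 0,"jaw": 0},
  {"dp": [0,0,2.5],"roll": 0,"jaw": 0},
])

```text
time_s: 9.48
tcp_pos: [0.5764, 0.0579, 0.125]
eef_rot: [180.0, 0.0, -47.4]
contact_force: [-0.9, -0.6, -0.5]
gripper_width: 0.0153
gripper_force: 40.0
```

Call:
send_rows([
  {"dp": [0,0,1],"roll": 0,"jaw": 0},
  {"dp": [0,0,2],"roll": 0,"jaw": 0},
  {"dp": [0,0,2.5],"roll": 0,"jaw": 0},
  {"dp": [0,0,2.5],"roll": 0,"jaw": 0},
])

```text
time_s: 9.98
tcp_pos: [0.5764, 0.0579, 0.1225]
eef_rot: [180.0, 0.0, -47.4]
contact_force: [0.1, -0.4, -0.7]
gripper_width: 0.0153
gripper_force: 40.0
```

Call:
send_rows([
  {"dp": [0,0,1],"roll": 0,"jaw": 0},
  {"dp": [0,0,2],"roll": 0,"jaw": 0},
  {"dp": [0,0,2.5],"roll": 0,"jaw": 0},
  {"dp": [0,0,2.5],"roll": 0,"jaw": 0},
])

```text
time_s: 10.48
tcp_pos: [0.5764, 0.0579, 0.12]
eef_rot: [180.0, 0.0, -47.4]
contact_force: [-0.2, 0.7, -0.6]
gripper_width: 0.0153
gripper_force: 40.0
```

Call:
send_rows([
  {"dp": [0,0,1],"roll": 0,"jaw": 0},
  {"dp": [0,0,2],"roll": 0,"jaw": 0},
  {"dp": [0,0,2],"roll": 0,"jaw": 0},
  {"dp": [0,0,2],"roll": 0,"jaw": 0},
])

```text
time_s: 10.98
tcp_pos: [0.5766, 0.058, 0.1183]
eef_rot: [-180.0, -0.0, -47.4]
contact_force: [-0.6, -0.1, 4.1]
gripper_width: 0.0154
gripper_force: 40.0
```

Call:
send_rows([
  {"dp": [0,0,1],"roll": 0,"jaw": 0},
  {"dp": [0,0,2],"roll": 0,"jaw": 0},
  {"dp": [0,0,3],"roll": 0,"jaw": 0},
  {"dp": [0,0,3],"roll": 0,"jaw": 0},
])

```text
time_s: 11.48
tcp_pos: [0.5767, 0.058, 0.1153]
eef_rot: [-180.0, -0.0, -47.4]
contact_force: [-1.1, 0.8, 5.3]
gripper_width: 0.0155
gripper_force: 40.0
```

Call:
send_rows([
  {"dp": [0,0,1],"roll": 0,"jaw": 0},
  {"dp": [0,0,1.7],"roll": 0,"jaw": 0},
  {"dp": [0,0,1.7],"roll": 0,"jaw": 0},
  {"dp": [0,0,1.7],"roll": 0,"jaw": 0},
  {"dp": [0,0,1.7],"roll": 0,"jaw": 0},
])

```text
time_s: 12.1
tcp_pos: [0.5768, 0.0581, 0.1137]
eef_rot: [-180.0, -0.0, -47.4]
contact_force: [-1.0, 0.9, 5.9]
gripper_width: 0.0154
gripper_force: 40.0
```

```bash
cat > fr.py <<'E'
from plant import r
from h import *
import sys,pickle
D=pickle.load(open("d0.pkl","rb"))
c=r.capture("top");s=r.get_state();print(s["time_s"],s["tcp_pos"],s["contact_force"])
d=cv2.absdiff(c["image"],D["top"]["image"]).max(2)
# drawer: project centre line of front bottom lip at outward distances
y=np.deg2rad(-9.5);R=np.array([[np.cos(y),-np.sin(y)],[np.sin(y),np.cos(y)]])
for k in range(0,70,6):
    P=[[*(np.array([.5935,.007])+R@[-.095-k/1000,w]),.062] for w in np.linspace(-.06,-.03,7)]
    q=px(c,P).round().astype(int);print(k,int(np.median(d[q[:,1],q[:,0]])),end="; ")
cv2.imwrite("pics/"+sys.argv[1],cv2.resize(np.hstack([D["top"]["image"][150:240,270:370],c["image"][150:240,270:370]]),None,fx=4,fy=4))
E
python3 fr.py o1.png
```

```text
12.15 [0.57680076 0.0580278  0.11368228] [-1.01530716  0.02706424  5.30412647]
0 18; 6 80; 12 87; 18 101; 24 80; 30 83; 36 75; 42 28; 48 17; 54 5; 60 2; 66 2;
```

Call:
send_rows([
  {"dp": [0,0,0.5],"roll": 0,"jaw": 0},
  {"dp": [0,0,1],"roll": 0,"jaw": 0},
  {"dp": [0,0,1],"roll": 0,"jaw": 0},
  {"dp": [0,0,1],"roll": 0,"jaw": 0},
  {"dp": [0,0,1],"roll": 0,"jaw": 0},
])

```text
time_s: 12.78
tcp_pos: [0.5768, 0.058, 0.1128]
eef_rot: [-180.0, -0.0, -47.4]
contact_force: [-0.6, 0.9, 6.8]
gripper_width: 0.0153
gripper_force: 40.0
```

```bash
python3 fr.py o2.png
```

```text
12.825 [0.57682723 0.05802175 0.11277159] [-0.48258053  0.47051966  6.75755338]
0 20; 6 73; 12 86; 18 142; 24 156; 30 137; 36 123; 42 45; 48 74; 54 88; 60 16; 66 26;
```

View pics/o2.png

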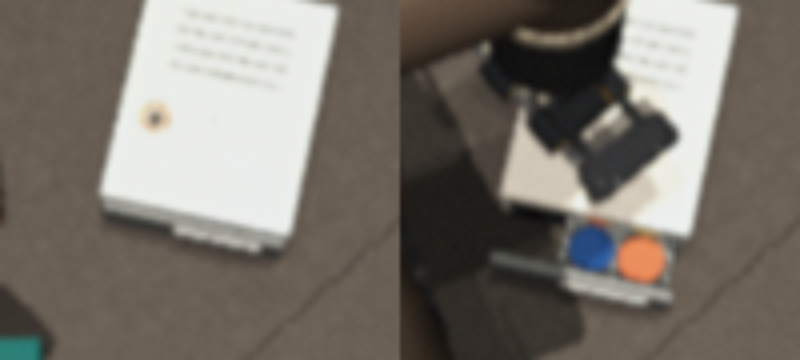

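The right half shows the drawer sliding out with its coloured capsules visible; the front is at about (580,278). I'm holding the catch down until it is fully out.

Call:
send_rows([
  {"dp": [0,0,0],"roll": 0,"jaw": 0},
  {"dp": [0,0,0],"roll": 0,"jaw": 0},
  {"dp": [0,0,0],"roll": 0,"jaw": 0},
  {"dp": [0,0,0],"roll": 0,"jaw": 0},
  {"dp": [0,0,0],"roll": 0,"jaw": 0},
])

```text
time_s: 13.45
tcp_pos: [0.5768, 0.058, 0.1128]
eef_rot: [-180.0, -0.0, -47.4]
contact_force: [-0.0, 1.1, 6.1]
gripper_width: 0.015
gripper_force: 40.0
```

Call:
send_rows([
  {"dp": [0,0,0],"roll": 0,"jaw": 0},
  {"dp": [0,0,0],"roll": 0,"jaw": 0},
  {"dp": [0,0,0],"roll": 0,"jaw": 0},
  {"dp": [0,0,0],"roll": 0,"jaw": 0},
  {"dp": [0,0,0],"roll": 0,"jaw": 0},
])

```text
time_s: 14.08
tcp_pos: [0.5768, 0.0581, 0.1128]
eef_rot: [-180.0, -0.0, -47.4]
contact_force: [-1.3, -0.1, 7.0]
gripper_width: 0.0152
gripper_force: 40.0
```

Call:
send_rows([
  {"dp": [0,0,0],"roll": 0,"jaw": 0},
  {"dp": [0,0,0],"roll": 0,"jaw": 0},
  {"dp": [0,0,0],"roll": 0,"jaw": 0},
  {"dp": [0,0,0],"roll": 0,"jaw": 0},
  {"dp": [0,0,0],"roll": 0,"jaw": 0},
])

```text
time_s: 14.7
tcp_pos: [0.5768, 0.058, 0.1128]
eef_rot: [-180.0, -0.0, -47.4]
contact_force: [-1.9, 0.4, 6.3]
gripper_width: 0.0151
gripper_force: 40.0
```

```bash
python3 fr.py o3.png; python3 -c "
from h import *;import pickle
c=pickle.load(open('d0.pkl','rb'))['top']
y=np.deg2rad(-9.3);R=np.array([[np.cos(y),-np.sin(y)],[np.sin(y),np.cos(y)]])
for k in(0,.036,.06):print(k,(px(c,[[*(np.array([.5935,.007])+R@[-.095-k,w]),.062] for w in(.073,-.073)])-[270,150])*4+[400,0])"
```

```text
14.75 [0.57681743 0.05804887 0.11277503] [-0.65672425  0.60650904  6.05528953]
0 29; 6 69; 12 74; 18 93; 24 115; 30 136; 36 129; 42 128; 48 127; 54 65; 60 51; 66 76; 0 [[501.54017216 196.87520847]
 [683.79949913 235.66798114]]
0.036 [[491.41687157 240.82786239]
 [674.62950997 280.01591409]]
0.06 [[484.61385406 270.38911573]
 [668.45026443 309.84057118]]
```

View pics/o3.png

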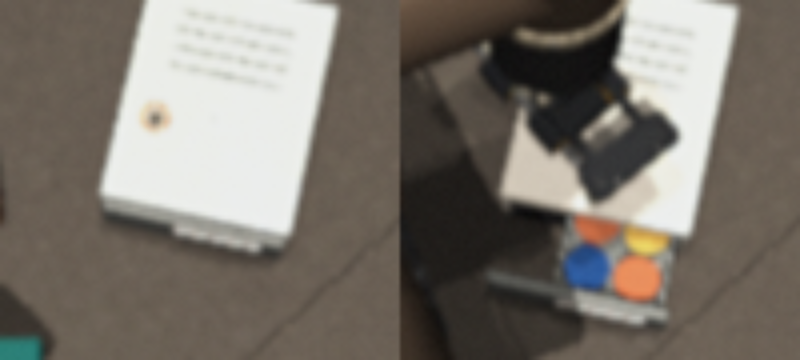

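The front edge now runs from (488,272) to (667,312), which matches the predicted 60 mm position. I'll hold a little longer, then withdraw.

Call:
send_rows([
  {"dp": [0,0,0],"roll": 0,"jaw": 0},
  {"dp": [0,0,0],"roll": 0,"jaw": 0},
  {"dp": [0,0,0],"roll": 0,"jaw": 0},
  {"dp": [0,0,0],"roll": 0,"jaw": 0},
  {"dp": [0,0,0],"roll": 0,"jaw": 0},
])

```text
time_s: 15.38
tcp_pos: [0.5768, 0.058, 0.1128]
eef_rot: [-180.0, -0.0, -47.4]
contact_force: [-0.3, 0.7, 7.0]
gripper_width: 0.015
gripper_force: 40.0
```

Call:
send_rows([
  {"dp": [0,0,-8],"roll": 0,"jaw": 0},
  {"dp": [0,0,-22],"roll": 0,"jaw": 0},
  {"dp": [0,0,-38],"roll": 0,"jaw": 0},
  {"dp": [0,0,-54],"roll": 0,"jaw": 0},
  {"dp": [0,0,-65],"roll": 0,"jaw": 0},
])

```text
time_s: 16.0
tcp_pos: [0.5767, 0.058, 0.1789]
eef_rot: [-179.9, -0.0, -47.4]
contact_force: [0.1, 0.1, -0.6]
gripper_width: 0.0153
gripper_force: 40.0
```

Call:
send_rows([
  {"dp": [0,0,0],"roll": 0,"jaw": 0},
  {"dp": [0,0,0],"roll": 0,"jaw": 0},
  {"dp": [0,0,0],"roll": 0,"jaw": 0},
])

```text
time_s: 16.38
tcp_pos: [0.576, 0.0578, 0.1767]
eef_rot: [179.9, 0.0, -47.4]
contact_force: [0.1, -0.9, -0.7]
gripper_width: 0.0152
gripper_force: 40.0
```

```bash
python3 - <<'E'
from plant import r
import numpy as np
s=r.get_state();print(s["tcp_pos"],s["eef_rot"],s["contact_force"])
y=np.deg2rad(-47.4)
d=np.array([.5232,.2118])-s["tcp_pos"][:2]
print(d[0]*np.cos(y)+d[1]*np.sin(y),d[0]*np.sin(y)-d[1]*np.cos(y))
E
python3 fr.py o4.png
```

```text
[0.57603766 0.05775515 0.17667806] [ 1.79932495e+02  2.73489538e-02 -4.74318997e+01] [ 0.08418934 -0.93771075 -0.72711396]
-0.14915650926221252 -0.06537561204183255
16.425 [0.57611378 0.05776277 0.1767199 ] [ 0.04032012 -0.44910499 -1.56859598]
0 31; 6 71; 12 74; 18 92; 24 115; 30 136; 36 130; 42 128; 48 128; 54 67; 60 53; 66 76;
```

Call:
send_rows([
  {"dp": [-40,-17,0],"roll": 0,"jaw": 0},
  {"dp": [-80,-35,0],"roll": 0,"jaw": 0},
  {"dp": [-120,-52,0],"roll": 0,"jaw": 0},
  {"dp": [-140,-61,0],"roll": 0,"jaw": 0},
  {"dp": [-149.3,-65,0],"roll": 0,"jaw": 0},
])

```text
time_s: 17.05
tcp_pos: [0.5228, 0.2128, 0.177]
eef_rot: [180.0, 0.0, -47.3]
contact_force: [0.3, 0.1, -1.1]
gripper_width: 0.0149
gripper_force: 40.0
```

Call:
send_rows([
  {"dp": [0,0,0],"roll": 0,"jaw": 0},
  {"dp": [0,0,10],"roll": 0,"jaw": 0},
  {"dp": [0,0,20],"roll": 0,"jaw": 0},
  {"dp": [0,0,24],"roll": 0,"jaw": 0},
  {"dp": [0,0,24],"roll": 0,"jaw": 0},
])

```text
time_s: 17.68
tcp_pos: [0.5232, 0.2114, 0.1528]
eef_rot: [179.9, -0.0, -47.5]
contact_force: [0.6, 0.1, -1.0]
gripper_width: 0.015
gripper_force: 40.0
```

```bash
python3 - <<'E'
from plant import r
from h import *
D={n:r.capture(n) for n in("wrist","scene")};s=r.get_state();print(s["tcp_pos"],s["eef_rot"],s["contact_force"])
a=cv2.resize(D["wrist"]["image"][150:270,240:370],None,fx=3,fy=3)
b=cv2.resize(D["scene"]["image"][130:210,215:295],(360,360))
cv2.imwrite("pics/b.png",np.hstack([a,b]))
E
```

```text
[0.523506   0.21173884 0.15347083] [-1.79993753e+02 -8.70672132e-03 -4.74366156e+01] [-0.40878646  0.0607528   0.12994946]
```

View pics/b.png

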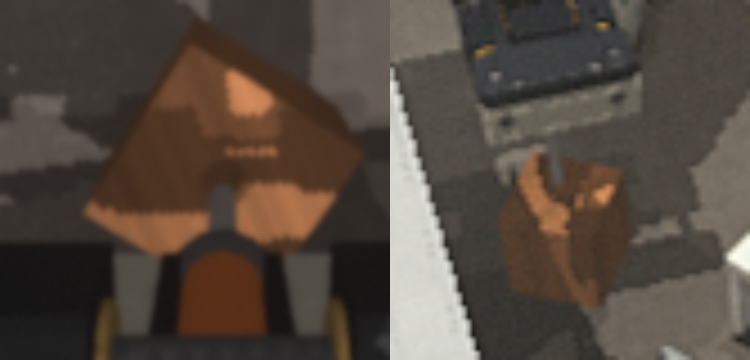

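The tip at (222,185) in the left half is over the middle of the stand top. Lowering it in.

Call:
send_rows([
  {"dp": [0,0,5],"roll": 0,"jaw": 0},
  {"dp": [0,0,9],"roll": 0,"jaw": 0},
  {"dp": [0,0,12],"roll": 0,"jaw": 0},
  {"dp": [0,0,15],"roll": 0,"jaw": 0},
  {"dp": [0,0,15],"roll": 0,"jaw": 0},
])

```text
time_s: 18.4
tcp_pos: [0.5232, 0.2117, 0.1381]
eef_rot: [180.0, 0.0, -47.4]
contact_force: [-0.1, 0.6, -1.2]
gripper_width: 0.0153
gripper_force: 40.0
```

Call:
send_rows([
  {"dp": [0,0,10],"roll": 0,"jaw": 0},
  {"dp": [0,0,22],"roll": 0,"jaw": 0},
  {"dp": [0,0,34],"roll": 0,"jaw": 0},
  {"dp": [0,0,44],"roll": 0,"jaw": 0},
  {"dp": [0,0,47],"roll": 0,"jaw": 0},
])

```text
time_s: 19.02
tcp_pos: [0.5229, 0.2115, 0.0903]
eef_rot: [179.9, 0.0, -47.4]
contact_force: [-0.4, 0.5, -0.0]
gripper_width: 0.0153
gripper_force: 40.0
```

Call:
send_rows([
  {"dp": [0,0,1],"roll": 0,"jaw": 0},
  {"dp": [0,0,2],"roll": 0,"jaw": 0},
  {"dp": [0,0,3],"roll": 0,"jaw": 0},
  {"dp": [0,0,3],"roll": 0,"jaw": 0},
])

```text
time_s: 19.52
tcp_pos: [0.5233, 0.2119, 0.0885]
eef_rot: [-180.0, -0.0, -47.4]
contact_force: [0.4, 0.4, -1.1]
gripper_width: 0.0155
gripper_force: 40.0
```

Call:
send_rows([
  {"dp": [0,0,0.5],"roll": 0,"jaw": 0},
  {"dp": [0,0,1],"roll": 0,"jaw": 0},
  {"dp": [0,0,1.3],"roll": 0,"jaw": 0},
  {"dp": [0,0,1.3],"roll": 0,"jaw": 0},
])

```text
time_s: 20.02
tcp_pos: [0.5233, 0.2118, 0.0873]
eef_rot: [-180.0, -0.0, -47.4]
contact_force: [-2.1, 0.0, 3.9]
gripper_width: 0.0152
gripper_force: 40.0
```

Collar contact is felt at the original height. Releasing.

Call:
send_rows([
  {"dp": [0,0,0],"roll": 0,"jaw": 30},
  {"dp": [0,0,0],"roll": 0,"jaw": 60},
  {"dp": [0,0,0],"roll": 0,"jaw": 60},
  {"dp": [0,0,0],"roll": 0,"jaw": 60},
  {"dp": [0,0,0],"roll": 0,"jaw": 60},
])

```text
time_s: 20.65
tcp_pos: [0.5233, 0.2118, 0.087]
eef_rot: [-180.0, 0.0, -47.4]
contact_force: [-0.2, -1.0, 0.6]
gripper_width: 0.0517
gripper_force: 0.0
```

Call:
send_rows([
  {"dp": [0,0,-20],"roll": 0,"jaw": 60},
  {"dp": [0,0,-45],"roll": 0,"jaw": 60},
  {"dp": [0,0,-75],"roll": 0,"jaw": 60},
  {"dp": [0,0,-110],"roll": 0,"jaw": 60},
  {"dp": [0,0,-130],"roll": 0,"jaw": 60},
])

```text
time_s: 21.28
tcp_pos: [0.5238, 0.2121, 0.2191]
eef_rot: [-179.9, -0.0, -47.4]
contact_force: [0.4, 1.0, -0.3]
gripper_width: 0.0524
gripper_force: 0.0
```

Call:
send_rows([
  {"dp": [-30,-30,0],"roll": 0,"jaw": 60},
  {"dp": [-60,-60,0],"roll": 0,"jaw": 60},
  {"dp": [-90,-90,0],"roll": 0,"jaw": 60},
  {"dp": [-90,-90,0],"roll": 0,"jaw": 60},
  {"dp": [-90,-90,0],"roll": 0,"jaw": 60},
])

```text
time_s: 21.9
tcp_pos: [0.5284, 0.3388, 0.2167]
eef_rot: [179.9, -0.0, -47.4]
contact_force: [0.8, 0.5, -0.3]
gripper_width: 0.0528
gripper_force: 0.0
```

```bash
python3 - <<'E'
from plant import r
from h import *
c=r.capture("scene");s=r.get_state();print(s["time_s"],s["tcp_pos"],s["contact_force"])
cv2.imwrite("pics/end.png",cv2.resize(c["image"][130:260,215:405],None,fx=4,fy=4,interpolation=2))
E
```

```text
21.95 [0.5285219  0.33835574 0.21689943] [ 0.11885187 -0.06200612 -0.55457696]
```

View pics/end.png

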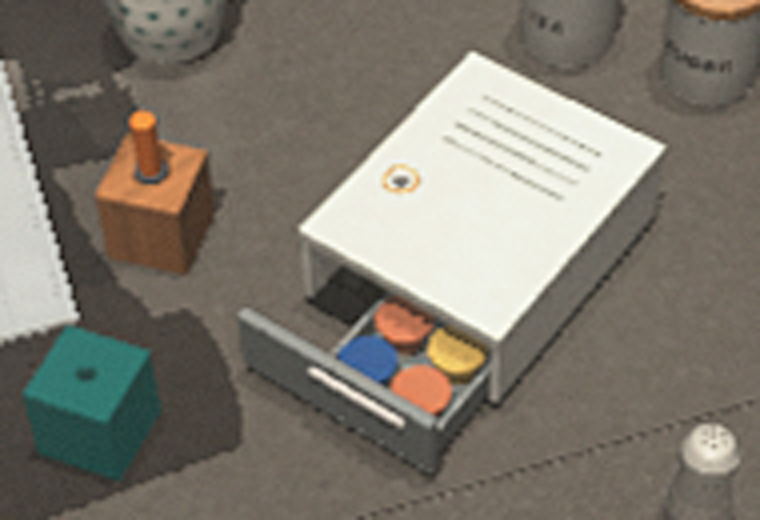

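The pin stands home with its collar on the stand at (150,175). The drawer is fully open and the other things are undisturbed.

```bash
python3 -c "
from plant import r
print(r.close_job())"
```

```text
the job is handed in; nothing more can be done
None
```

The job is handed in: the drawer is fully out (about 60 mm in the images) after pressing the catch with about 7 N, the pin is back home in its wooden stand, and the neighbouring things look undisturbed; it took about 22 s.

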